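# Load the capacitor sockets, then raise the inspection lamp and hold it

### The arm

A 6-joint arm with a two-finger parallel gripper is mounted at the origin on the work surface. World frame = base frame: x ahead of the robot, y to its left, z up, the work surface at z = 0. Lengths are in m, angles in rad, forces in N, time in s.
With the tool pointing down it reaches from about 0.35 to 0.875 m from the base axis. Payload 4.2 kg.
Tool frame: the origin (TCP) lies at the very end of the fingers, on their centre line; the grasp point (between the pads) lies 19 mm behind it; z points along the fingers, y is the line along which they close (so a half turn about z gives the same grasp; the last joint's range is limited). The gripper opens to 87 mm and grips with 3 to 60 N. Pads are 19 mm wide; open, the fingers measure 117 mm over their backs; the gripper's body (75 mm by 190 mm) begins 51 mm behind the grasp point.
Start: joints at [-0.995, 0.385, 0.008, 0, -1.194, -0.259], TCP at [0.195, -0.594, 0.223] pointing down, gripper open.
Joint ranges: [-3.14, 3.14], [-1.21, 2.06], [-1.07, 1.41], [-3.16, 2.05], [-2.99, -0.16], [-3.1, 3.1]. Speed limits (rad/s): [2.79, 2.79, 3.14, 3.14, 3.14, 3.14].

### API

Orientations are given as a 3x3 rotation matrix whose columns are the frame's x, y, z axes.
In Python, from bench import ctrl, camera, get_calibration gives the robot as it stands.
- The arm moves only by the tool send_rows, never from a script. Its argument "increments" is a list of rows, each a list of 6 numbers: the shift along the tool's x, y, z scaled (see below), then the turn, a rotation vector about the tool's x, y, z scaled (see below). In form: [[x, y, z, wx, wy, wz], ...]. A call has 1 to 20 rows; each row is the pose to reach, as a shift and turn from the pose commanded when the call began, along the tool's axes at that moment, turning the shorter way round; what a row does not reach only later rows make up. The controller multiplies each number of a shift by 500 mm and each number of a turn by pi rad. A row lasts 1/12 s, in which the tool goes at most 41.7 mm and 7.16 degrees, less where a joint would pass 70% of its speed; a pose out of reach is approached as far as the arm can. A call with a number of a shift or a turn outside -1 to 1 is refused whole. A call with a gripper value outside its range is refused whole. "jaw" is the closure in counts, from 0 (fully open) to 255 (shut), set as the call begins (left out, the last holds). The fingers move at their own pace and stop on an object; the grip force is fixed at half the most. Time passes only in rows, so rows that repeat a pose let the fingers close. It gives the time, the measured TCP pose, the force, the opening and the grip force at its end, in the units of the state.
- ctrl.read_state(): the state, without advancing time (a new reading comes with each control period).
- camera(name): name is "side" or "top" or "wrist"; returns (picture, depth): 384x512x3 uint8, red, green, blue; 384x512 float32, m along the optical axis (not along the pixel's ray), 0 where there is no reading.
- get_calibration(name): a dict with "K" (3x3 intrinsics, pixels), "pose" (4x4, takes a point from camera to world coordinates). Camera axes: x right, y up, looking along -z (the intrinsics and any distortion apply to the point x, -y, -z); pixel columns grow to the right and rows downward; lengths in m; the calibration is good to about 2 mm. A picture is of the moment at which its call begins: read the wrist's pose just before it. get_calibration takes no time and is no camera call; for the wrist camera it gives the pose at the moment of the call.
- ctrl.close_job(): hands the job in; it is judged then, once.
The state is a dict: "time_s": time; "joints": joint angles; "qd": joint speeds; "joint_torque": joint torques, N m; "tcp_pos": TCP position; "ee_rot": TCP orientation; "force": force on the tool from outside, world axes, zero at the start; "ft_torque": the same for the moment, N m; "gripper_width": finger opening in m; "gripper_force": force on a finger pad.
Only numpy, scipy, OpenCV 4.12 (cv2) and the standard library are available. Lean on these libraries where they do the work, as an engineer would, in place of code of your own. Each camera call takes 0.05 s, during which the arm holds its last target. There are 200 camera calls.

### The job

Stand the white capacitor can in the socket marked with one dot and let go of it, then stand the orange can in the socket marked with two dots and let go; seat both fully, and leave the three-dot socket empty. Then light them for inspection: squeeze the red catch on the grip of the telescoping lamp mast, pull the grip straight up past its first stop to its second stop, and finish while still holding the mast fully extended, because it springs back down if released. Do not knock or move the solder spool, sponge tin, glass tumbler or red circuit board.

Things in the scene. Friction and masses are not known exactly. Their poses are not given: they have to be found in the camera images.
- white_can_mid (a point): centre (30 mm up) of the white capacitor can, a rigid upright cylinder 25 mm in diameter and 60 mm tall, about 60 g, standing on the work surface at the start; z along its axis. Seated in a socket its centre is 16 mm above the hole's mouth; to clear the fingers above the module grip its upper half
- orange_can_mid (a point): centre (30 mm up) of the orange capacitor can, a rigid upright cylinder 25 mm in diameter and 60 mm tall, about 60 g, standing on the work surface at the start; z along its axis. Seated in a socket its centre is 16 mm above the hole's mouth; to clear the fingers above the module grip its upper half
- socket1_mouth (a point): centre of the hole's mouth, 28 mm above the work surface, in the top of the black socket module marked with one white dot. Round hole 28 mm wide, 14 mm deep, flat floor, mouth chamfered 2 mm. The module is 75 (x) x 56 (y) x 22 mm, z up, and fixed; its dots (12 mm wide) lie 34 mm from the hole along its -x
- socket2_mouth (a point): centre of the hole's mouth, 28 mm above the work surface, in the top of the black socket module marked with two white dots in a row. Round hole 28 mm wide, 14 mm deep, flat floor, mouth chamfered 2 mm. The module is 75 (x) x 56 (y) x 22 mm, z up, and fixed; its dots (12 mm wide) lie 34 mm from the hole along its -x
- socket3_mouth (a point): centre of the hole's mouth, 28 mm above the work surface, in the top of the black socket module marked with three white dots in a row. Round hole 28 mm wide, 14 mm deep, flat floor, mouth chamfered 2 mm. The module is 75 (x) x 56 (y) x 22 mm, z up, and fixed; its dots (12 mm wide) lie 34 mm from the hole along its -x
- rail: aluminium plate 85 (x) x 320 (y) x 6 mm, fixed, under the three socket modules, whose holes stand 100 mm apart along it in varying order; origin under its centre
- grip_mid (a point): centre of the grey grip block on top of the lamp mast, 28 (x) x 46 (y) x 34 mm tall, z up, 123 mm above the work surface when retracted, free above; rises with the grip. The red catch pad (34 mm wide, 26 mm tall) stands 6 mm proud of its +x face: pinched together across x (34 mm) the catch goes in, leaving 30 mm
- lamp (a point): centre of the lamp, a black disc 40 mm wide and 12 mm thick on a short arm from the grip block's +y end; rises with the grip
- mast: fixed steel foot of the mast, 110 mm square, 14 mm thick, origin under its centre, with a grey column 28 mm thick up to 90 mm; above it only a 17 mm tube up to the grip block
- catch (a joint): travel of the red catch: 0 = out (mast locked down, only about 2 mm of play), 0.004 m = fully squeezed in; it frees the mast beyond 0.0026. Needs 3 N to start, 7 N fully in; springs out when released. Keep it squeezed while pulling
- mast_lower (a joint): extension of the lower, thicker tube: 0 = retracted, 0.060 m = fully out. It comes first, needs about 3 N; its end is the first stop
- mast_upper (a joint): extension of the upper, thinner tube that carries the grip: 0 = retracted, 0.055 m = fully out. It comes after the first stop, needs 6 to 8 N against its return spring; its end is the second stop, so the grip is then 115 mm above its retracted height
- spool: bystander: white and silver solder spool, loose, 58 mm diameter, 42 mm tall, origin under its centre
- sponge_tin: bystander: steel tin with a yellow sponge, loose, 70 x 100 x 24 mm, origin under its centre
- tumbler: bystander: clear glass tumbler, loose, 72 mm wide at the rim, 90 mm tall, origin under its centre
- red_board: bystander: red circuit board, loose, 130 (x) x 50 (y) mm, about 20 mm tall with its parts, origin under its centre

How it is judged:
By the outcome, as a careful person would: the job done as asked, in the order asked, and still so for the second after the job is handed in, while the arm keeps its last pose, push and grip.
It also fails if it takes over 58 s, if anything falls off the work surface, if the arm or the gripper's body presses on something with over 40 N, if the wrist force passes 120 N, or if a joint passes its speed limit or range.

## Working session

There is one attempt and no reset: what is moved stays moved. The work goes in short steps, Python scripts to look and compute and a tool call to move; the robot and the scene stay as the last step left them, time stands still between calls to the robot, and variables do not carry over. Pictures are saved under pics/ and viewed, at most 10 in all, crops included, and the job is handed in when it is done.

Besides the shell and the picture viewer there is one more tool, called after "Emit:" as name(argument=value, ...), one argument or row to a line, values as JSON. send_rows: Moves the arm, as the interface text tells. Shifts and turns lie within -1 to 1; 1 stands for 500 mm of shift or pi rad of turn. Its arguments: {"type":"object","properties":{"increments":{"type":"array","items":{"type":"array","items":{"type":"number"}}},"jaw":{"type":"number"}},"required":["increments"]}

```bash
mkdir -p pics; python3 - <<'E'
from bench import ctrl,camera,get_calibration
import cv2,numpy as np
s=ctrl.read_state();print({k:np.round(v,3).tolist() for k,v in s.items()})
for n in("top","side"):
    p,d=camera(n);np.savez(f"pics/{n}.npz",p=p,d=d,**get_calibration(n));cv2.imwrite(f"pics/{n}.png",p[:,:,::-1])
    print(n,get_calibration(n))
E
```

```text
{'time_s': 0.0, 'joints': [-0.995, 0.386, 0.007, -0.001, -1.194, -0.259], 'qd': [-0.0, 0.001, -0.002, -0.0, 0.001, 0.001], 'joint_torque': [0.0, -39.066, 18.741, 4.22, 0.011, -0.0], 'tcp_pos': [0.195, -0.593, 0.221], 'ee_rot': [[-0.95, -0.311, -0.001], [-0.311, 0.95, 0.002], [0.0, 0.002, -1.0]], 'force': [-1.042, 0.056, 0.875], 'ft_torque': [0.021, 0.002, 0.035], 'gripper_force': 0.0, 'gripper_width': 0.087}
top {'K': array([[370.2049193 ,   0.        , 258.00680895],
       [  0.        , 370.2049193 , 189.22746   ],
       [  0.        ,   0.        ,   1.        ]]), 'pose': array([[-0.01219719,  0.99579504, -0.09079351,  0.49270279],
       [-0.99975364, -0.01046077,  0.0195763 ,  0.03926865],
       [ 0.01854421,  0.09100992,  0.99567731,  1.16072523],
       [ 0.        ,  0.        ,  0.        ,  1.        ]])}
side {'K': array([[486.87389822,   0.        , 254.58925288],
       [  0.        , 486.87389822, 196.26028537],
       [  0.        ,   0.        ,   1.        ]]), 'pose': array([[ 0.94946018,  0.22460368, -0.21926822,  0.37512829],
       [-0.31352604,  0.64509325, -0.69681857, -0.7352104 ],
       [-0.01505956,  0.73034778,  0.68290945,  0.84321157],
       [ 0.        ,  0.        ,  0.        ,  1.        ]])}
```

View pics/top.png

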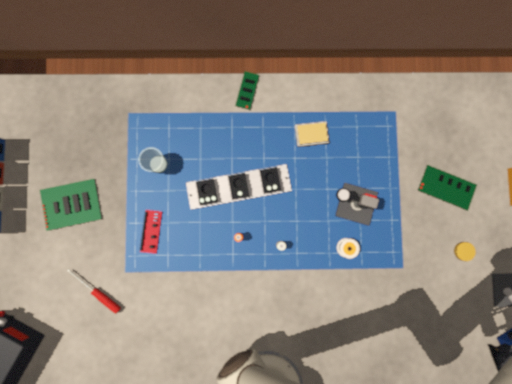

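View pics/side.png

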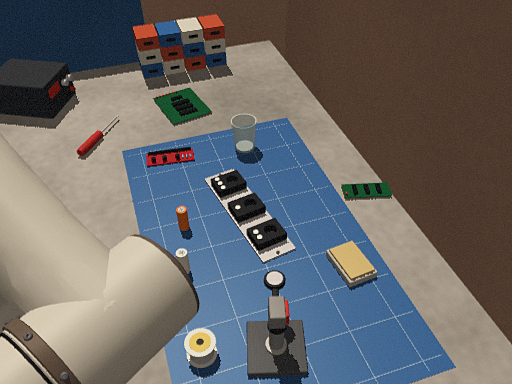

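The top view shows the white can at about (282,246), the orange can at (238,237), three modules at (207,190), (239,185) and (270,180), the mast at (355,204) and the lamp at (344,195). The side view agrees. I'll enlarge the top view to count the dots.

```bash
cat > h.py <<'E'
import numpy as np,cv2
def ray(c,u,v):
    K,P=c["K"],c["pose"];r=np.array([(u-K[0,2])/K[0,0],-(v-K[1,2])/K[1,1],-1]);return P[:3,3],P[:3,:3]@r
def atz(c,u,v,z):
    o,r=ray(c,u,v);return o+r*(z-o[2])/r[2]
def cloud(c,d):
    v,u=np.mgrid[:384,:512];K,P=c["K"],c["pose"]
    p=np.stack([(u-K[0,2])/K[0,0]*d,-(v-K[1,2])/K[1,1]*d,-d],-1);return p@P[:3,:3].T+P[:3,3]
def tri(a,b):
    (o,r),(q,s)=a,b;t=np.linalg.lstsq(np.c_[r,-s],q-o,rcond=None)[0];x,y=o+r*t[0],q+s*t[1];return (x+y)/2,np.linalg.norm(x-y)
E
python3 - <<'E'
from h import *
a=np.load("pics/top.npz");b=np.load("pics/side.npz")
A=cloud(a,a["d"]);
for n,u,v in[("white",282,246),("orange",238,237),("m3",207,190),("m2",239,185),("m1",270,180),("grip",367,198),("lamp",344,195),("spool",348,248),("foot",345,215)]:
    print(n,A[v,u].round(3))
for n,p,q in[("white",(282,246),(181,253)),("orange",(238,237),(182,210)),("lamp",(344,195),(274,278))]:
    print(n,*tri(ray(a,*p),ray(b,*q)))
t=cv2.resize(a["p"][150:275,180:400],None,fx=3.6,fy=3.6,interpolation=2)[:300*2]
s=cv2.resize(b["p"][170:384,170:310],None,fx=2.8,fy=2.8,interpolation=2)
s2=np.zeros((600,800,3),np.uint8);s2[:450,:792]=t;cv2.imwrite("pics/c1.png",s2[:450,:,::-1])
E
```

```text
white [ 0.424 -0.051  0.058]
orange [0.452 0.078 0.065]
m3 [0.597 0.175 0.011]
m2 [0.611 0.076 0.014]
m1 [ 0.626 -0.021  0.013]
grip [ 0.558 -0.283  0.141]
lamp [ 0.568 -0.222  0.13 ]
spool [ 0.414 -0.252  0.04 ]
foot [ 0.514 -0.252  0.014]
white [ 0.42505306 -0.05113871  0.0604027 ] 0.0015520292476290491
orange [0.45365267 0.07824435 0.05702816] 0.0030232245074927303
lamp [ 0.5691446  -0.22307334  0.12664463] 0.0020307916162515603
```

View pics/c1.png

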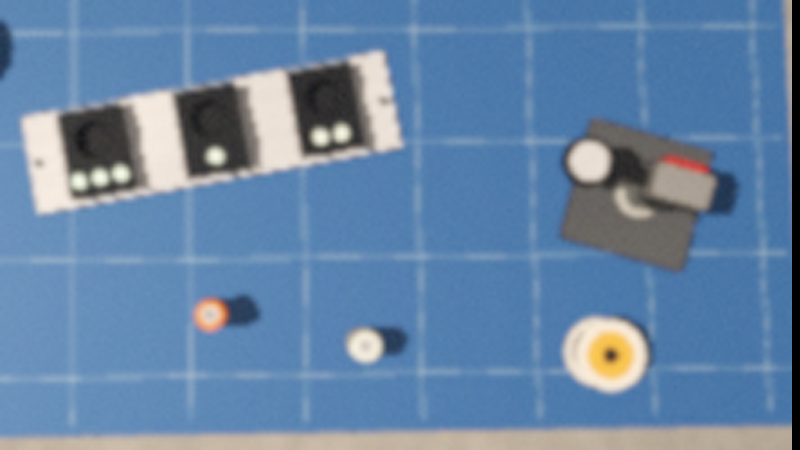

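The dot counts differ from my guess: the middle module has one dot, the right one two, and the left one three. The mast's catch is on its far side (+x), and it is turned about -15°.

```bash
cat >> h.py <<'E'
def go(s,dp,yaw=0):
    d=s["ee_rot"].T@np.array(dp) if hasattr(s["ee_rot"],"T") else np.array(s["ee_rot"]).T@np.array(dp)
    return (d/.5).round(4).tolist()
E
python3 - <<'E'
from h import *
from bench import ctrl
a=np.load("pics/top.npz")
f=lambda x,y:(x/3.6+180-.4,y/3.6+150-.4)
for n,x,y,z in[("h3",95,138,.028),("h1",213,118,.028),("h2",325,95,.028),("white",366,345,.06),("orange",211,314,.06),("grip",683,185,.14),("lamp",588,160,.129),("tin",0,0,0)]:
    print(n,atz(a,*f(x,y),z).round(4))
s=ctrl.read_state()
print(go(s,np.array([.42,.01,.23])-s["tcp_pos"]))
E
```

```text
h3 [0.6017 0.1765 0.028 ]
h1 [0.6178 0.0759 0.028 ]
h2 [ 0.6366 -0.0201  0.028 ]
white [ 0.4259 -0.0489  0.06  ]
orange [0.4528 0.0777 0.06  ]
grip [ 0.5497 -0.2895  0.14  ]
lamp [ 0.5707 -0.2193  0.129 ]
tin [0.7272 0.2633 0.    ]
[-0.8042, 1.0064, -0.015]
```

Emit:
send_rows(
  increments=[
    [-0.8, 0.99, -0.02, 0, 0, 0],
    [-0.8, 0.99, -0.02, 0, 0, 0],
    [-0.8, 0.99, -0.02, 0, 0, 0],
    [-0.8, 0.99, -0.02, 0, 0, 0],
    [-0.8, 0.99, -0.02, 0, 0, 0],
    [-0.8, 0.99, -0.02, 0, 0, 0],
    [-0.8, 0.99, -0.02, 0, 0, 0],
    [-0.8, 0.99, -0.02, 0, 0, 0],
    [-0.8, 0.99, -0.02, 0, 0, 0],
    [-0.8, 0.99, -0.02, 0, 0, 0],
    [-0.8, 0.99, -0.02, 0, 0, 0],
    [-0.8, 0.99, -0.02, 0, 0, 0],
    [-0.8, 0.99, -0.02, 0, 0, 0],
    [-0.8, 0.99, -0.02, 0, 0, 0],
    [-0.8, 0.99, -0.02, 0, 0, 0],
    [-0.8, 0.99, -0.02, 0, 0, 0],
    [-0.8, 0.99, -0.02, 0, 0, 0],
    [-0.8, 0.99, -0.02, 0, 0, 0],
    [-0.8, 0.99, -0.02, 0, 0, 0],
    [-0.8, 0.99, -0.02, 0, 0, 0],
  ],
  jaw=0,
)

```text
time_s: 1.77
tcp_pos: [0.42, -0.0, 0.2324]
ee_rot: [[-0.951, -0.31, -0.001], [-0.31, 0.951, -0.0], [0.001, 0.0, -1.0]]
force: [-0.0, -0.2, -0.8]
gripper_width: 0.087
gripper_force: 0.0
```

```bash
python3 - <<'E'
from bench import ctrl,camera,get_calibration
import cv2,numpy as np
s=ctrl.read_state();print({k:np.round(v,3).tolist() for k,v in s.items()})
n="wrist";c=get_calibration(n);p,d=camera(n);np.savez("pics/w1.npz",p=p,d=d,**c);cv2.imwrite("pics/w1.png",p[:,:,::-1])
print(c["pose"].round(3))
E
```

```text
{'time_s': 1.767, 'joints': [0.39, 0.018, -0.44, -0.0, -1.113, -1.646], 'qd': [-0.004, -0.001, 0.002, 0.001, 0.0, -0.002], 'joint_torque': [0.276, -18.79, 18.032, 4.021, -0.075, 0.003], 'tcp_pos': [0.42, -0.0, 0.232], 'ee_rot': [[-0.951, -0.31, -0.001], [-0.31, 0.951, -0.0], [0.001, 0.0, -1.0]], 'force': [-0.026, -0.226, -0.832], 'ft_torque': [-0.004, 0.031, -0.034], 'gripper_force': 0.0, 'gripper_width': 0.087}
[[-0.31  -0.911 -0.272  0.344]
 [ 0.951 -0.297 -0.088 -0.025]
 [-0.001 -0.286  0.958  0.395]
 [ 0.     0.     0.     1.   ]]
```

View pics/w1.png

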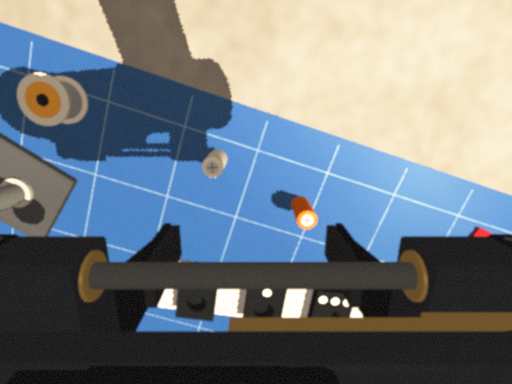

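The wrist view shows the white can's top at (211,168), the orange can's top at (307,220), and the modules partly hidden at about row 300.

```bash
python3 - <<'E'
from h import *
a=np.load("pics/top.npz");w=np.load("pics/w1.npz");W=cloud(w,w["d"]);A=cloud(a,a["d"])
for n,u,v in[("white",211,168),("orange",307,220)]:
    m=W[v-14:v+15,u-14:u+15].reshape(-1,3);m=m[(m[:,2]>.053)&(m[:,2]<.068)]
    print(n,atz(w,u,v,.06).round(4),len(m),m.mean(0).round(4),((m.max(0)+m.min(0))/2).round(4),np.ptp(m,0).round(4))
f=lambda x,y:(x/3.6+180-.4,y/3.6+150-.4)
print(tri(ray(w,211,168),ray(a,*f(366,345))),tri(ray(w,307,220),ray(a,*f(211,314))))
E
```

```text
white [ 0.4277 -0.049   0.06  ] 372 [ 0.4253 -0.0482  0.0607] [ 0.4261 -0.0482  0.0584] [0.024  0.0245 0.01  ]
orange [0.4537 0.0796 0.06  ] 336 [0.4522 0.0778 0.0603] [0.4532 0.0786 0.0583] [0.0243 0.0242 0.0102]
(array([ 0.42628756, -0.04852939,  0.06569984]), np.float64(9.649728468183191e-05)) (array([0.4526272 , 0.07796634, 0.06405662]), np.float64(0.0009701403845359305))
```

```bash
python3 - <<'E'
from h import *
from bench import ctrl
s=ctrl.read_state();print(go(s,np.array([.426,-.0485,.030])-s["tcp_pos"]))
E
```

```text
[0.0185, -0.0957, 0.405]
```

Emit:
send_rows(
  increments=[
    [0.0185, -0.096, 0.02, 0, 0, 0],
    [0.0185, -0.096, 0.1, 0, 0, 0],
    [0.0185, -0.096, 0.18, 0, 0, 0],
    [0.0185, -0.096, 0.26, 0, 0, 0],
    [0.0185, -0.096, 0.33, 0, 0, 0],
    [0.0185, -0.096, 0.38, 0, 0, 0],
    [0.0185, -0.096, 0.405, 0, 0, 0],
    [0.0185, -0.096, 0.405, 0, 0, 0],
    [0.0185, -0.096, 0.405, 0, 0, 0],
  ],
)

```text
time_s: 2.57
tcp_pos: [0.4265, -0.0482, 0.0299]
ee_rot: [[-0.951, -0.31, -0.001], [-0.31, 0.951, -0.001], [0.001, -0.0, -1.0]]
force: [-0.3, -0.1, 0.1]
gripper_width: 0.0869
gripper_force: 0.0
```

Emit:
send_rows(
  increments=[
    [0, 0, 0, 0, 0, 0],
    [0, 0, 0, 0, 0, 0],
    [0, 0, 0, 0, 0, 0],
    [0, 0, 0, 0, 0, 0],
    [0, 0, 0, 0, 0, 0],
    [0, 0, 0, 0, 0, 0],
    [0, 0, 0, 0, 0, 0],
    [0, 0, 0, 0, 0, 0],
  ],
  jaw=255,
)

```text
time_s: 3.23
tcp_pos: [0.4268, -0.0473, 0.0301]
ee_rot: [[-0.95, -0.312, 0.0], [-0.312, 0.95, 0.0], [-0.0, -0.0, -1.0]]
force: [0.1, 0.2, -0.1]
gripper_width: 0.0417
gripper_force: 0.0
```

Emit:
send_rows(
  increments=[
    [0, 0, 0, 0, 0, 0],
    [0, 0, 0, 0, 0, 0],
    [0, 0, 0, 0, 0, 0],
    [0, 0, 0, 0, 0, 0],
    [0, 0, 0, 0, 0, 0],
    [0, 0, 0, 0, 0, 0],
  ],
)

```text
time_s: 3.73
tcp_pos: [0.4267, -0.0473, 0.03]
ee_rot: [[-0.95, -0.311, -0.0], [-0.311, 0.95, 0.0], [0.0, 0.0, -1.0]]
force: [-1.5, -0.2, -0.1]
gripper_width: 0.0231
gripper_force: 30.0
```

Emit:
send_rows(
  increments=[
    [0, 0, -0.03, 0, 0, 0],
    [0, 0, -0.1, 0, 0, 0],
    [0, 0, -0.16, 0, 0, 0],
    [0, 0, -0.16, 0, 0, 0],
  ],
)

```text
time_s: 4.07
tcp_pos: [0.4307, -0.0468, 0.1151]
ee_rot: [[-0.95, -0.313, 0.011], [-0.313, 0.95, 0.001], [-0.011, -0.002, -1.0]]
force: [0.2, -0.8, -0.6]
gripper_width: 0.023
gripper_force: 30.0
```

```bash
python3 - <<'E'
from h import *
from bench import ctrl,camera,get_calibration
s=ctrl.read_state();print(s["tcp_pos"],s["force"],s["gripper_width"])
n="wrist";c=get_calibration(n);p,d=camera(n);np.savez("pics/w2.npz",p=p,d=d,**c)
p2,d2=camera("top");c2=get_calibration("top");np.savez("pics/t2.npz",p=p2,d=d2,**c2)
print(go(s,np.array([.6178,.076,.12])-s["tcp_pos"]))
o=np.vstack([p[:,:,::-1],p2[120:270,:,::-1]]);cv2.imwrite("pics/w2.png",o)
E
```

```text
[ 0.43068713 -0.04684004  0.11511642] [ 0.18216123 -0.83503647 -0.63790679] 0.023046255171115484
[-0.4324, 0.1162, -0.0051]
```

View pics/w2.png

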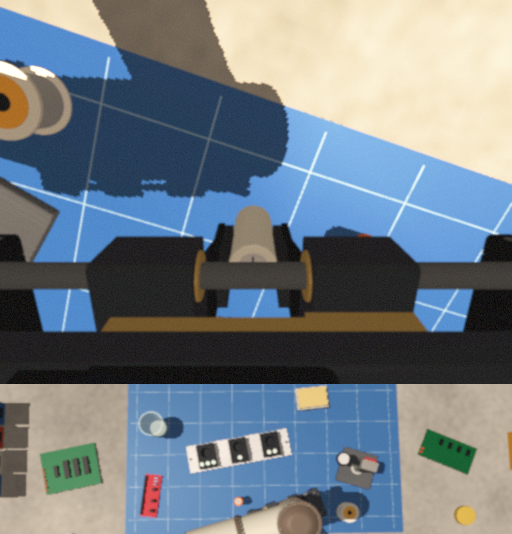

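The white can is held between the pads, with its end visible at about (253,218). Next I move above socket 1, slightly beyond it, to look.

Emit:
send_rows(
  increments=[
    [-0.04, 0.01, -0.06, 0, 0, 0],
    [-0.1, 0.022, -0.12, 0, 0, 0],
    [-0.17, 0.04, -0.17, 0, 0, 0],
    [-0.24, 0.055, -0.21, 0, 0, 0],
    [-0.31, 0.073, -0.24, 0, 0, 0],
    [-0.38, 0.09, -0.26, 0, 0, 0],
    [-0.44, 0.104, -0.27, 0, 0, 0],
    [-0.477, 0.112, -0.27, 0, 0, 0],
    [-0.477, 0.112, -0.27, 0, 0, 0],
    [-0.477, 0.112, -0.27, 0, 0, 0],
    [-0.477, 0.112, -0.27, 0, 0, 0],
    [-0.477, 0.112, -0.27, 0, 0, 0],
  ],
)

```text
time_s: 5.17
tcp_pos: [0.6349, 0.0795, 0.2441]
ee_rot: [[-0.95, -0.311, -0.002], [-0.311, 0.95, -0.001], [0.002, 0.0, -1.0]]
force: [-0.1, -0.2, -0.2]
gripper_width: 0.023
gripper_force: 30.0
```

```bash
python3 - <<'E'
from h import *
from bench import ctrl,camera,get_calibration
s=ctrl.read_state();print(s["tcp_pos"],s["ee_rot"].round(4) if hasattr(s["ee_rot"],"round") else s["ee_rot"],s["gripper_width"])
n="wrist";c=get_calibration(n);p,d=camera(n);np.savez("pics/w3.npz",p=p,d=d,tcp=s["tcp_pos"],R=s["ee_rot"],**c)
cv2.imwrite("pics/w3.png",cv2.resize(p[60:310,100:420],None,fx=2.4,fy=2.4,interpolation=2)[:,:,::-1])
E
```

```text
[0.63489725 0.07950125 0.24411359] [[-9.504e-01 -3.111e-01 -2.200e-03]
 [-3.111e-01  9.504e-01 -7.000e-04]
 [ 2.300e-03  0.000e+00 -1.000e+00]] 0.02298243127198969
```

View pics/w3.png

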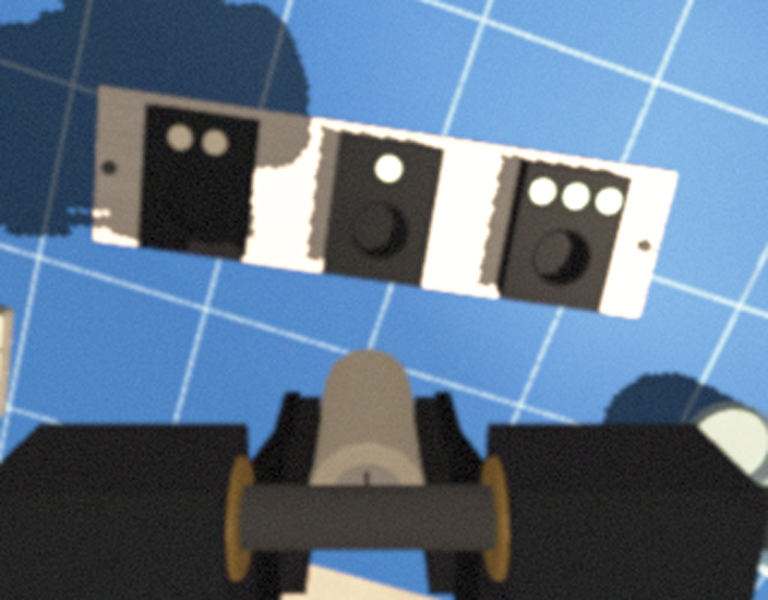

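The view shows the hole of socket 1 at crop (379,230) with its dot at (389,168). Hole 3 is at (561,257), and the two dots of socket 2 are at (180,137) and (215,143), in shadow.

```bash
python3 - <<'E'
from h import *
w=np.load("pics/w3.npz");a=np.load("pics/top.npz");W=cloud(w,w["d"])
f=lambda x,y:(x/2.4+100-.3,y/2.4+60-.3)
P={n:atz(w,*f(*q),.028) for n,q in dict(h1=(379,230),h3=(561,257),d1=(389,168),d2=(197.5,140.5),d3=(575.5,196)).items()}
for n in P:print(n,P[n].round(4))
u,v=map(int,f(340,180));print("module top z",W[v-2:v+3,int(f(352,180)[0]):int(f(420,180)[0]),2].mean())
g=lambda x,y:(x/3.6+180-.4,y/3.6+150-.4)
print(tri(ray(w,*f(379,230)),ray(a,*g(213,118))),tri(ray(w,*f(561,257)),ray(a,*g(95,138))))
# rail fit: dots line
dd=P["d3"]-P["d2"];print("pitch",np.linalg.norm(dd)/2,"yaw",np.degrees(np.arctan2(-dd[0],dd[1])))
e=dd/np.linalg.norm(dd);n=np.array([e[1],-e[0],0])
print("from dots",*( (P[k]+.034*n).round(4) for k in("d1","d2","d3")))
# can in hand, tool frame
R,t=w["R"],w["tcp"]
q=((W-t)@R);m=(abs(q[...,0])<.03)&(abs(q[...,1])<.012)&(q[...,2]>-.06)&(q[...,2]<.05)
for lo in np.arange(-.03,.04,.01):
    k=q[m&(q[...,2]>lo)&(q[...,2]<lo+.01)&(abs(q[...,1])<.004)]
    if len(k)>5:print(round(lo,3),len(k),np.percentile(k[:,0],[5,50,95]).round(4))
E
```

```text
h1 [0.6187 0.0801 0.028 ]
h3 [0.602  0.1787 0.028 ]
d1 [0.586  0.0747 0.028 ]
d2 [ 0.6037 -0.0242  0.028 ]
d3 [0.5691 0.1733 0.028 ]
module top z 0.028878965716068558
(array([0.61054025, 0.07509337, 0.08591194]), np.float64(0.0026796623839849786)) (array([0.60069328, 0.17513248, 0.03885992]), np.float64(0.00016945592627396497))
pitch 0.1002418275308046 yaw 9.923479857571282
from dots [0.6195 0.0806 0.028 ] [ 0.6372 -0.0183  0.028 ] [0.6026 0.1792 0.028 ]
-0.03 149 [0.0088 0.0126 0.0132]
-0.02 114 [0.0118 0.0126 0.0133]
-0.01 97 [0.012  0.0127 0.0132]
0.0 80 [0.0119 0.0127 0.0132]
0.01 66 [0.0119 0.0127 0.0132]
0.02 49 [0.012  0.0126 0.0132]
```

```bash
python3 - <<'E'
from h import *
from bench import ctrl
w=np.load("pics/w3.npz");W=cloud(w,w["d"]);q=(W-w["tcp"])@w["R"]
m=(abs(q[...,0]-.01)<.01)&(abs(q[...,1])<.02)&(q[...,2]>.008)&(q[...,2]<.03)
k=q[m];print(len(k),np.percentile(k[:,1],[1,50,99]).round(4))
s=ctrl.read_state();print(go(s,np.array([.619,.0803,.082])-s["tcp_pos"]))
E
```

```text
373 [-0.0125 -0.0011  0.011 ]
[0.0296, 0.0115, 0.3254]
```

Emit:
send_rows(
  increments=[
    [0.03, 0.0115, 0.05, 0, 0, 0],
    [0.03, 0.0115, 0.12, 0, 0, 0],
    [0.03, 0.0115, 0.19, 0, 0, 0],
    [0.03, 0.0115, 0.26, 0, 0, 0],
    [0.03, 0.0115, 0.31, 0, 0, 0],
    [0.03, 0.0115, 0.325, 0, 0, 0],
    [0.03, 0.0115, 0.325, 0, 0, 0],
    [0.03, 0.0115, 0.325, 0, 0, 0],
    [0.03, 0.0115, 0.325, 0, 0, 0],
  ],
)

```text
time_s: 5.97
tcp_pos: [0.6215, 0.0812, 0.0851]
ee_rot: [[-0.95, -0.312, 0.004], [-0.312, 0.95, 0.001], [-0.005, -0.0, -1.0]]
force: [0.5, -0.3, -0.3]
gripper_width: 0.0231
gripper_force: 30.0
```

```bash
python3 - <<'E'
from h import *
from bench import ctrl,camera,get_calibration
s=ctrl.read_state();print(s["tcp_pos"],s["force"])
n="wrist";c=get_calibration(n);p,d=camera(n);np.savez("pics/w4.npz",p=p,d=d,tcp=s["tcp_pos"],R=s["ee_rot"],**c)
cv2.imwrite("pics/w4.png",cv2.resize(p[60:310,100:420],None,fx=2.4,fy=2.4,interpolation=2)[:,:,::-1])
W=cloud(c|{},d)
# white dots: bright blobs at module-top height, z 0.024..0.034 
m=((p.min(2)>170)&(abs(W[...,2]-.029)<.006)).astype(np.uint8)
k,l,st,ce=cv2.connectedComponentsWithStats(m)
for i in range(1,k):
    if st[i,4]>60:print(st[i],ce[i].round(1),atz(c,*ce[i],.028).round(4))
E
```

```text
[0.62151016 0.08124498 0.08511701] [ 0.45887859 -0.28571238 -0.27479685]
[358 171  18  17 247] [366.3 179.2] [0.5723 0.1559 0.028 ]
[381 175  18  17 238] [389.3 182.7] [0.5693 0.1739 0.028 ]
[404 178  17  17 235] [412.1 185.9] [0.5661 0.1917 0.028 ]
```

View pics/w4.png

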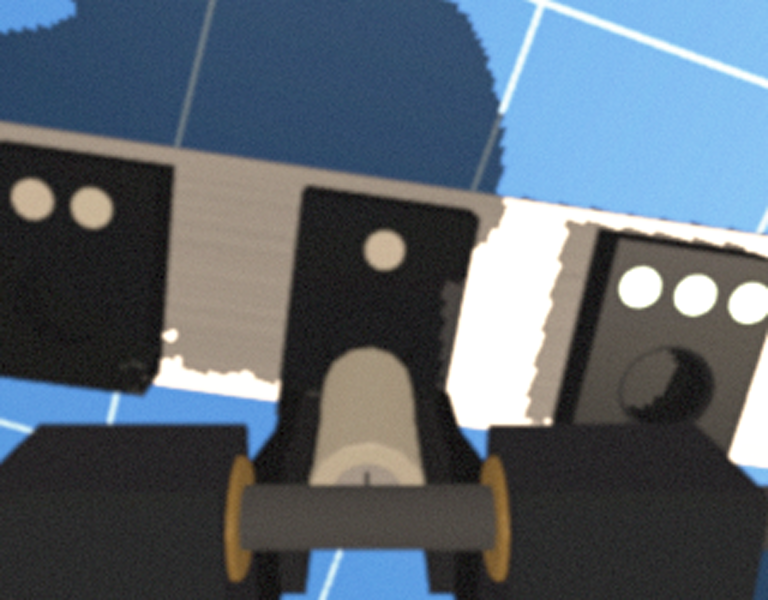

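The dot of socket 1 is at crop (384,250), directly ahead of the held can. Hole 3 is at (667,387) and the pair of dots is at (61,204).

Emit:
send_rows(
  increments=[
    [0, 0, 0, 0, 0, 0],
    [0, 0, 0, 0, 0, 0],
    [0, 0, 0, 0, 0, 0],
  ],
)

```text
time_s: 6.27
tcp_pos: [0.6203, 0.0811, 0.0835]
ee_rot: [[-0.95, -0.312, 0.002], [-0.312, 0.95, 0.001], [-0.002, 0.0, -1.0]]
force: [0.3, -0.1, -1.9]
gripper_width: 0.023
gripper_force: 30.0
```

```bash
python3 - <<'E'
from h import *
from bench import ctrl
w=np.load("pics/w4.npz")
f=lambda x,y:(x/2.4+100-.3,y/2.4+60-.3)
P={n:atz(w,*f(*q),.028) for n,q in dict(h3=(667,387),d1=(384.5,250),d2=(61.5,204),d3=(695,295)).items()}
for n in P:print(n,P[n].round(4))
dd=P["d3"]-P["d2"];e=dd/np.linalg.norm(dd);n=np.array([e[1],-e[0],0]);print(np.linalg.norm(dd)/2)
print("from dots",*( (P[k]+.034*n).round(4) for k in("d1","d2","d3")))
s=ctrl.read_state();print(s["tcp_pos"],s["ee_rot"]);print(go(s,np.array([.6195,.0812,.055])-s["tcp_pos"]))
E
```

```text
h3 [0.601  0.1789 0.028 ]
d1 [0.5864 0.0747 0.028 ]
d2 [ 0.6038 -0.0245  0.028 ]
d3 [0.5693 0.1738 0.028 ]
0.10068289883682363
from dots [0.6199 0.0806 0.028 ] [ 0.6373 -0.0187  0.028 ] [0.6028 0.1797 0.028 ]
[0.62031162 0.08105207 0.08350714] [[-9.50236453e-01 -3.11525611e-01  1.57373840e-03]
 [-3.11525034e-01  9.50237752e-01  6.05685110e-04]
 [-1.68411206e-03  8.52851628e-05 -9.99998578e-01]]
[0.0015, 0.0008, 0.057]
```

Emit:
send_rows(
  increments=[
    [0.001, 0, 0.015, 0, 0, 0],
    [0.001, 0, 0.03, 0, 0, 0],
    [0.001, 0, 0.045, 0, 0, 0],
    [0.001, 0, 0.055, 0, 0, 0],
    [0.001, 0, 0.063, 0, 0, 0],
    [0.001, 0, 0.07, 0, 0, 0],
    [0.001, 0, 0.074, 0, 0, 0],
    [0.001, 0, 0.074, 0, 0, 0],
    [0.001, 0, 0.074, 0, 0, 0],
  ],
)

```text
time_s: 7.02
tcp_pos: [0.6196, 0.0808, 0.0456]
ee_rot: [[-0.95, -0.312, 0.0], [-0.312, 0.95, -0.0], [-0.0, -0.0, -1.0]]
force: [0.1, -0.3, -0.4]
gripper_width: 0.023
gripper_force: 30.0
```

Emit:
send_rows(
  increments=[
    [0, 0, 0.002, 0, 0, 0],
    [0, 0, 0.004, 0, 0, 0],
    [0, 0, 0.004, 0, 0, 0],
    [0, 0, 0.004, 0, 0, 0],
  ],
)

```text
time_s: 7.35
tcp_pos: [0.6198, 0.0809, 0.044]
ee_rot: [[-0.95, -0.312, 0.001], [-0.312, 0.95, 0.0], [-0.001, -0.0, -1.0]]
force: [-0.3, -0.5, 1.1]
gripper_width: 0.0228
gripper_force: 30.0
```

Emit:
send_rows(
  increments=[
    [0, 0, 0, 0, 0, 0],
    [0, 0, 0, 0, 0, 0],
    [0, 0, 0, 0, 0, 0],
    [0, 0, 0, 0, 0, 0],
    [0, 0, 0, 0, 0, 0],
    [0, 0, -0.02, 0, 0, 0],
    [0, 0, -0.08, 0, 0, 0],
    [0, 0, -0.16, 0, 0, 0],
    [0, 0, -0.16, 0, 0, 0],
    [0, 0, -0.16, 0, 0, 0],
    [0, 0, -0.16, 0, 0, 0],
  ],
  jaw=0,
)

```text
time_s: 8.27
tcp_pos: [0.6193, 0.0808, 0.1243]
ee_rot: [[-0.95, -0.311, 0.001], [-0.311, 0.95, 0.001], [-0.001, 0.0, -1.0]]
force: [0.6, 0.2, -0.5]
gripper_width: 0.0843
gripper_force: 0.0
```

```bash
python3 - <<'E'
from h import *
from bench import ctrl
from bench import camera,get_calibration
s=ctrl.read_state();print(s["tcp_pos"],s["gripper_width"]);print(go(s,np.array([.453,.0785,.12])-s["tcp_pos"]))
c=get_calibration("side");p,d=camera("side");W=cloud(c,d)
m=(abs(W[...,0]-.6195)<.02)&(abs(W[...,1]-.0805)<.02)&(W[...,2]>.06)&(W[...,2]<.085)
print(m.sum(),np.percentile(W[m],[2,50,98],axis=0).round(4))
E
```

```text
[0.6192645  0.08082524 0.1242856 ] 0.08431044544635026
[0.3175, 0.0991, 0.0083]
98 [[0.6069 0.0655 0.0602]
 [0.617  0.0736 0.0727]
 [0.6285 0.0893 0.0764]]
```

Emit:
send_rows(
  increments=[
    [0.06, 0.019, 0, 0, 0, 0],
    [0.13, 0.041, 0, 0, 0, 0],
    [0.2, 0.062, 0, 0, 0, 0],
    [0.26, 0.081, 0, 0, 0, 0],
    [0.3, 0.094, 0, 0, 0, 0],
    [0.3175, 0.099, 0, 0, 0, 0],
    [0.3175, 0.099, 0.03, 0, 0, 0],
    [0.3175, 0.099, 0.09, 0, 0, 0],
    [0.3175, 0.099, 0.14, 0, 0, 0],
    [0.3175, 0.099, 0.175, 0, 0, 0],
    [0.3175, 0.099, 0.188, 0, 0, 0],
    [0.3175, 0.099, 0.188, 0, 0, 0],
    [0.3175, 0.099, 0.188, 0, 0, 0],
  ],
)

```text
time_s: 9.4
tcp_pos: [0.4537, 0.0784, 0.0295]
ee_rot: [[-0.95, -0.312, -0.0], [-0.312, 0.95, -0.001], [0.0, -0.0, -1.0]]
force: [-1.0, 0.3, -0.1]
gripper_width: 0.0872
gripper_force: 0.0
```

Emit:
send_rows(
  increments=[
    [0, 0, 0, 0, 0, 0],
    [0, 0, 0, 0, 0, 0],
    [0, 0, 0, 0, 0, 0],
    [0, 0, 0, 0, 0, 0],
    [0, 0, 0, 0, 0, 0],
    [0, 0, 0, 0, 0, 0],
    [0, 0, 0, 0, 0, 0],
    [0, 0, 0, 0, 0, 0],
    [0, 0, 0, 0, 0, 0],
    [0, 0, 0, 0, 0, 0],
    [0, 0, 0, 0, 0, 0],
    [0, 0, 0, 0, 0, 0],
    [0, 0, 0, 0, 0, 0],
  ],
  jaw=255,
)

```text
time_s: 10.48
tcp_pos: [0.4531, 0.0783, 0.0295]
ee_rot: [[-0.95, -0.311, -0.0], [-0.311, 0.95, -0.0], [0.0, -0.0, -1.0]]
force: [0.5, 0.7, -0.1]
gripper_width: 0.0232
gripper_force: 29.7
```

```bash
python3 - <<'E'
from h import *
from bench import ctrl
s=ctrl.read_state();print(s["tcp_pos"],s["gripper_width"],s["force"]);print(go(s,np.array([.637,-.018,.13])-s["tcp_pos"]))
E
```

```text
[0.4531279  0.07833143 0.0294785 ] 0.02321949346497663 [ 0.52477952  0.73282799 -0.10862167]
[-0.2894, -0.2976, -0.2011]
```

Emit:
send_rows(
  increments=[
    [0, 0, -0.03, 0, 0, 0],
    [0, 0, -0.1, 0, 0, 0],
    [-0.01, -0.01, -0.17, 0, 0, 0],
    [-0.05, -0.052, -0.2, 0, 0, 0],
    [-0.1, -0.103, -0.2, 0, 0, 0],
    [-0.15, -0.155, -0.2, 0, 0, 0],
    [-0.2, -0.206, -0.2, 0, 0, 0],
    [-0.25, -0.257, -0.2, 0, 0, 0],
    [-0.28, -0.288, -0.2, 0, 0, 0],
    [-0.2895, -0.2975, -0.2, 0, 0, 0],
    [-0.2895, -0.2975, -0.16, 0, 0, 0],
    [-0.2895, -0.2975, -0.12, 0, 0, 0],
    [-0.2895, -0.2975, -0.106, 0, 0, 0],
    [-0.2895, -0.2975, -0.106, 0, 0, 0],
    [-0.2895, -0.2975, -0.106, 0, 0, 0],
    [-0.2895, -0.2975, -0.106, 0, 0, 0],
  ],
)

```text
time_s: 11.82
tcp_pos: [0.6377, -0.0176, 0.0839]
ee_rot: [[-0.95, -0.312, 0.002], [-0.312, 0.95, 0.0], [-0.002, -0.001, -1.0]]
force: [0.5, -0.9, -1.0]
gripper_width: 0.0231
gripper_force: 29.7
```

```bash
python3 - <<'E'
from h import *
from bench import ctrl,camera,get_calibration
s=ctrl.read_state();print(s["tcp_pos"],s["force"])
n="wrist";c=get_calibration(n);p,d=camera(n);np.savez("pics/w5.npz",p=p,d=d,tcp=s["tcp_pos"],R=s["ee_rot"],**c)
cv2.imwrite("pics/w5.png",cv2.resize(p[60:310,100:420],None,fx=2.4,fy=2.4,interpolation=2)[:,:,::-1])
W=cloud(c,d);q=(W-s["tcp_pos"])@s["ee_rot"]
m=(abs(q[...,0]-.01)<.01)&(abs(q[...,1])<.02)&(q[...,2]>.008)&(q[...,2]<.03)
k=q[m];print(len(k),np.percentile(k[:,1],[1,50,99]).round(4),np.percentile(k[abs(k[:,1])<.004,0],[5,50,95]))
E
```

```text
[ 0.63771313 -0.01757047  0.08392069] [ 0.54382252 -0.90069855 -0.96720848]
361 [-0.0119  0.0002  0.0116] [0.01106067 0.0116029  0.0121467 ]
```

View pics/w5.png

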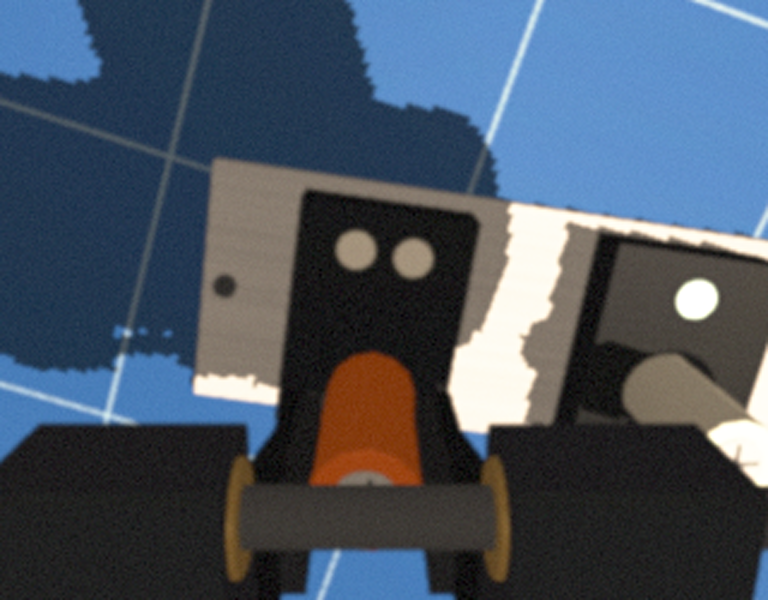

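```bash
python3 - <<'E'
from h import *
w=np.load("pics/w5.npz")
f=lambda x,y:(x/2.4+100-.3,y/2.4+60-.3)
d2=atz(w,*f(384.5,254),.028);d1=atz(w,*f(696.5,299),.028);e=d1-d2;L=np.linalg.norm(e);e/=L
h=d2+.034*np.array([e[1],-e[0],0]);print(d2,d1,L,h)
can=w["tcp"]+w["R"]@[-.0009,-.0001,0.03];print("can",can,go(dict(ee_rot=w["R"]),h-can))
E
```

```text
[ 0.60344462 -0.02384315  0.028     ] [0.5861915  0.07533328 0.028     ] 0.10066595244201129 [ 0.63694153 -0.01801589  0.028     ]
can [ 0.63866293 -0.01738418  0.05392264] [0.0038, -0.0001, 0.0518]
```

Emit:
send_rows(
  increments=[
    [0.002, 0, 0.015, 0, 0, 0],
    [0.002, 0, 0.03, 0, 0, 0],
    [0.002, 0, 0.045, 0, 0, 0],
    [0.002, 0, 0.055, 0, 0, 0],
    [0.002, 0, 0.063, 0, 0, 0],
    [0.002, 0, 0.07, 0, 0, 0],
    [0.002, 0, 0.075, 0, 0, 0],
    [0.002, 0, 0.078, 0, 0, 0],
    [0.002, 0, 0.078, 0, 0, 0],
    [0.002, 0, 0.078, 0, 0, 0],
  ],
)

```text
time_s: 12.7
tcp_pos: [0.6363, -0.0182, 0.0437]
ee_rot: [[-0.95, -0.312, 0.001], [-0.312, 0.95, 0.0], [-0.001, -0.0, -1.0]]
force: [0.1, -0.2, -0.7]
gripper_width: 0.0227
gripper_force: 29.7
```

Emit:
send_rows(
  increments=[
    [0, 0, 0, 0, 0, 0],
    [0, 0, 0, 0, 0, 0],
    [0, 0, 0, 0, 0, 0],
    [0, 0, 0, 0, 0, 0],
    [0, 0, 0, 0, 0, 0],
    [0, 0, -0.02, 0, 0, 0],
    [0, 0, -0.08, 0, 0, 0],
    [0, 0, -0.16, 0, 0, 0],
    [0, 0, -0.24, 0, 0, 0],
    [0, 0, -0.32, 0, 0, 0],
    [0, 0, -0.4, 0, 0, 0],
    [0, 0, -0.44, 0, 0, 0],
    [0, 0, -0.44, 0, 0, 0],
    [0, 0, -0.44, 0, 0, 0],
  ],
  jaw=0,
)

```text
time_s: 13.87
tcp_pos: [0.6364, -0.0181, 0.266]
ee_rot: [[-0.95, -0.311, 0.004], [-0.311, 0.95, 0.001], [-0.004, -0.0, -1.0]]
force: [0.0, 0.3, -0.9]
gripper_width: 0.0869
gripper_force: 0.0
```

```bash
python3 - <<'E'
from h import *
from bench import ctrl,camera,get_calibration
s=ctrl.read_state();print(s["tcp_pos"],s["joints"]);print(go(s,np.array([.55,-.29,.28])-s["tcp_pos"]))
n="side";c=get_calibration(n);p,d=camera(n);W=cloud(c,d)
for h in([.6195,.0805],[.637,-.018]):
    m=(abs(W[...,0]-h[0])<.02)&(abs(W[...,1]-h[1])<.02)&(W[...,2]>.06)&(W[...,2]<.09)
    print(m.sum(),np.percentile(W[m],[2,50,98],axis=0).round(4).tolist() if m.any() else "")
E
```

```text
[ 0.63642926 -0.01808721  0.26604571] [ 2.25164698e-01  3.78243573e-01  1.06968432e-01 -2.56924880e-04
 -1.29511337e+00 -1.47919416e+00]
[0.3335, -0.463, -0.0293]
96 [[0.607, 0.0653, 0.0613], [0.6172, 0.0722, 0.0728], [0.6282, 0.0891, 0.0767]]
110 [[0.6238, -0.0323, 0.0604], [0.6342, -0.0235, 0.0725], [0.6457, -0.0091, 0.0764]]
```

Emit:
send_rows(
  increments=[
    [0.3335, -0.463, -0.03, 0, 0, -0.317],
    [0.3335, -0.463, -0.03, 0, 0, -0.317],
    [0.3335, -0.463, -0.03, 0, 0, -0.317],
    [0.3335, -0.463, -0.03, 0, 0, -0.317],
    [0.3335, -0.463, -0.03, 0, 0, -0.317],
    [0.3335, -0.463, -0.03, 0, 0, -0.317],
    [0.3335, -0.463, -0.03, 0, 0, -0.317],
    [0.3335, -0.463, -0.03, 0, 0, -0.317],
    [0.3335, -0.463, -0.03, 0, 0, -0.317],
    [0.3335, -0.463, -0.03, 0, 0, -0.317],
    [0.3335, -0.463, -0.03, 0, 0, -0.317],
    [0.3335, -0.463, -0.03, 0, 0, -0.317],
    [0.3335, -0.463, -0.03, 0, 0, -0.317],
    [0.3335, -0.463, -0.03, 0, 0, -0.317],
  ],
)

```text
time_s: 15.08
tcp_pos: [0.5499, -0.2895, 0.2783]
ee_rot: [[-0.255, -0.967, -0.001], [-0.967, 0.255, 0.0], [-0.0, 0.001, -1.0]]
force: [-0.1, -0.1, 0.6]
gripper_width: 0.0873
gripper_force: 0.0
```

```bash
python3 - <<'E'
from h import *
from bench import ctrl,camera,get_calibration
s=ctrl.read_state();print(s["tcp_pos"],s["ee_rot"],s["joints"])
n="wrist";c=get_calibration(n);p,d=camera(n);np.savez("pics/w6.npz",p=p,d=d,tcp=s["tcp_pos"],R=s["ee_rot"],**c)
cv2.imwrite("pics/w6.png",cv2.resize(p[60:310,100:420],None,fx=2.4,fy=2.4,interpolation=2)[:,:,::-1])
W=cloud(c,d)
m=(abs(W[...,2]-.140)<.004)&(np.hypot(W[...,0]-.55,W[...,1]+.29)<.05)
r=cv2.minAreaRect(W[m][:,:2].astype(np.float32)*1000);print("top",m.sum(),W[m].mean(0),r)
E
```

```text
[ 0.54992288 -0.28953752  0.27829136] [[-2.54655420e-01 -9.67031707e-01 -5.43256543e-04]
 [-9.67031859e-01  2.54655367e-01  1.65435913e-04]
 [-2.16385789e-05  5.67475537e-04 -9.99999839e-01]] [-2.24601288e-01  3.48163257e-01  9.20613958e-02 -4.16399466e-05
 -1.31526092e+00 -3.28795285e-02]
top 1224 [ 0.55179105 -0.29155389  0.13994244] ((553.2619018554688, -290.6607666015625), (46.05588912963867, 33.86277770996094), 74.1709213256836)
```

View pics/w6.png

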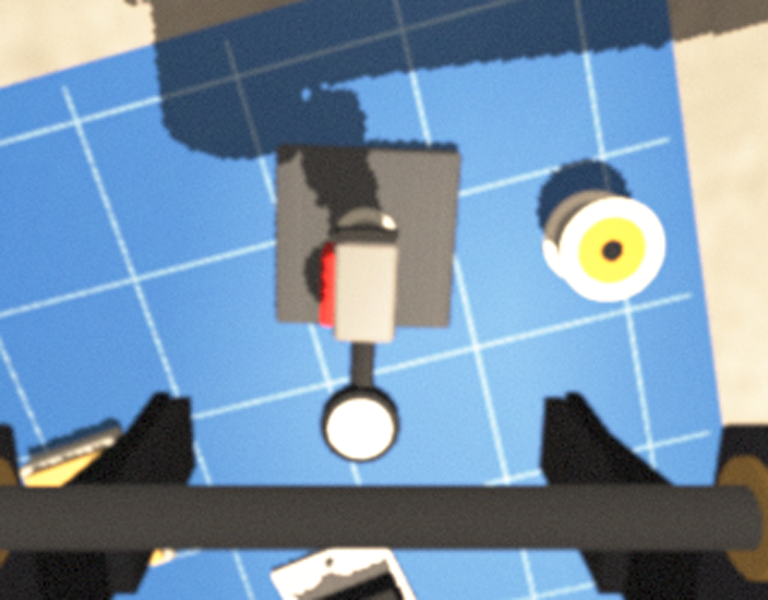

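The mast grip's top is at crop (365,292) with the red pad on its left (+x), the lamp at (360,425), and the spool clear at (612,250). The measured rectangle is 46 x 34 mm at z = 0.140, as expected.

Emit:
send_rows(
  increments=[
    [0.0006, -0.0033, 0.04, 0, 0, 0.0056],
    [0.0006, -0.0033, 0.1, 0, 0, 0.0056],
    [0.0006, -0.0033, 0.16, 0, 0, 0.0056],
    [0.0006, -0.0033, 0.22, 0, 0, 0.0056],
    [0.0006, -0.0033, 0.28, 0, 0, 0.0056],
    [0.0006, -0.0033, 0.33, 0, 0, 0.0056],
    [0.0006, -0.0033, 0.348, 0, 0, 0.0056],
    [0.0006, -0.0033, 0.348, 0, 0, 0.0056],
    [0.0006, -0.0033, 0.348, 0, 0, 0.0056],
    [0.0006, -0.0033, 0.348, 0, 0, 0.0056],
  ],
)

```text
time_s: 15.97
tcp_pos: [0.5528, -0.2913, 0.1067]
ee_rot: [[-0.272, -0.962, 0.004], [-0.962, 0.272, -0.002], [0.0, -0.004, -1.0]]
force: [-0.2, -0.9, 0.5]
gripper_width: 0.0867
gripper_force: 0.0
```

Emit:
send_rows(
  increments=[
    [0, 0, 0, 0, 0, 0],
    [0, 0, 0, 0, 0, 0],
    [0, 0, 0, 0, 0, 0],
    [0, 0, 0, 0, 0, 0],
    [0, 0, 0, 0, 0, 0],
    [0, 0, 0, 0, 0, 0],
    [0, 0, 0, 0, 0, 0],
    [0, 0, 0, 0, 0, 0],
    [0, 0, 0, 0, 0, 0],
    [0, 0, 0, 0, 0, 0],
    [0, 0, 0, 0, 0, 0],
    [0, 0, 0, 0, 0, 0],
    [0, 0, 0, 0, 0, 0],
  ],
  jaw=255,
)

```text
time_s: 17.05
tcp_pos: [0.551, -0.2908, 0.1046]
ee_rot: [[-0.273, -0.962, -0.0], [-0.962, 0.273, 0.0], [-0.0, 0.0, -1.0]]
force: [-1.3, 0.5, 1.2]
gripper_width: 0.0282
gripper_force: 30.0
```

The catch is fully squeezed: the reading of 28.2 mm carries the same bias of about 2 mm seen on the cans. Now I pull up.

Emit:
send_rows(
  increments=[
    [0, 0, -0.01, 0, 0, 0],
    [0, 0, -0.025, 0, 0, 0],
    [0, 0, -0.04, 0, 0, 0],
    [0, 0, -0.055, 0, 0, 0],
    [0, 0, -0.07, 0, 0, 0],
    [0, 0, -0.085, 0, 0, 0],
    [0, 0, -0.1, 0, 0, 0],
    [0, 0, -0.115, 0, 0, 0],
    [0, 0, -0.125, 0, 0, 0],
    [0, 0, -0.135, 0, 0, 0],
    [0, 0, -0.145, 0, 0, 0],
    [0, 0, -0.155, 0, 0, 0],
    [0, 0, -0.165, 0, 0, 0],
    [0, 0, -0.175, 0, 0, 0],
    [0, 0, -0.185, 0, 0, 0],
    [0, 0, -0.195, 0, 0, 0],
    [0, 0, -0.205, 0, 0, 0],
    [0, 0, -0.215, 0, 0, 0],
    [0, 0, -0.222, 0, 0, 0],
    [0, 0, -0.222, 0, 0, 0],
  ],
)

```text
time_s: 18.72
tcp_pos: [0.5511, -0.2908, 0.2164]
ee_rot: [[-0.272, -0.962, 0.0], [-0.962, 0.272, -0.0], [0.0, -0.0, -1.0]]
force: [-1.4, 1.3, -5.9]
gripper_width: 0.0282
gripper_force: 30.0
```

Emit:
send_rows(
  increments=[
    [0, 0, -0.003, 0, 0, 0],
    [0, 0, -0.006, 0, 0, 0],
    [0, 0, -0.008, 0, 0, 0],
    [0, 0, -0.008, 0, 0, 0],
    [0, 0, -0.008, 0, 0, 0],
    [0, 0, -0.008, 0, 0, 0],
    [0, 0, -0.008, 0, 0, 0],
  ],
)

```text
time_s: 19.3
tcp_pos: [0.5512, -0.2908, 0.2195]
ee_rot: [[-0.272, -0.962, -0.0], [-0.962, 0.272, 0.0], [0.0, 0.0, -1.0]]
force: [-1.8, 1.4, -6.4]
gripper_width: 0.028
gripper_force: 30.0
```

Emit:
send_rows(
  increments=[
    [0, 0, -0.002, 0, 0, 0],
    [0, 0, -0.004, 0, 0, 0],
    [0, 0, -0.004, 0, 0, 0],
    [0, 0, -0.004, 0, 0, 0],
    [0, 0, -0.004, 0, 0, 0],
    [0, 0, -0.004, 0, 0, 0],
  ],
)

```text
time_s: 19.8
tcp_pos: [0.551, -0.2906, 0.2204]
ee_rot: [[-0.272, -0.962, -0.001], [-0.962, 0.272, 0.001], [-0.001, 0.002, -1.0]]
force: [0.5, -0.9, -14.3]
gripper_width: 0.0281
gripper_force: 30.0
```

Emit:
send_rows(
  increments=[
    [0, 0, 0, 0, 0, 0],
    [0, 0, 0, 0, 0, 0],
    [0, 0, 0, 0, 0, 0],
    [0, 0, 0, 0, 0, 0],
  ],
)

```text
time_s: 20.13
tcp_pos: [0.551, -0.2906, 0.2206]
ee_rot: [[-0.272, -0.962, -0.001], [-0.962, 0.272, 0.001], [-0.001, 0.001, -1.0]]
force: [0.7, -0.6, -17.5]
gripper_width: 0.028
gripper_force: 30.0
```

```bash
python3 - <<'E'
from h import *
from bench import ctrl,camera,get_calibration
s=ctrl.read_state();print(s["tcp_pos"],s["force"],s["gripper_width"])
r=[]
for n in("top","side"):
    c=get_calibration(n);p,d=camera(n);W=cloud(c,d);cv2.imwrite(f"pics/f_{n}.png",p[:,:,::-1])
    m=(np.hypot(W[...,0]-.569,W[...,1]+.222)<.03)&(W[...,2]>.2)&(W[...,2]<.27);print(n,m.sum(),np.percentile(W[m][:,2],[10,50,90]) if m.any() else "")
E
```

```text
[ 0.55099972 -0.29060156  0.22056781] [  0.65829147  -0.62906795 -17.50987175] 0.02798692702754415
top 0 
side 7 [0.23351388 0.23514899 0.23719621]
```

View pics/f_side.png

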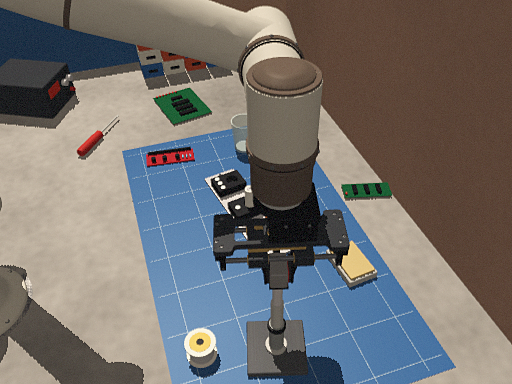

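The side view shows the mast extended in the gripper and the bystanders where they were. I'll ease off slightly so the pull stays steady.

Emit:
send_rows(
  increments=[
    [0, 0, 0.0012, 0, 0, 0],
    [0, 0, 0.0012, 0, 0, 0],
    [0, 0, 0.0012, 0, 0, 0],
    [0, 0, 0.0012, 0, 0, 0],
    [0, 0, 0.0012, 0, 0, 0],
    [0, 0, 0.0012, 0, 0, 0],
    [0, 0, 0.0012, 0, 0, 0],
    [0, 0, 0.0012, 0, 0, 0],
  ],
)

```text
time_s: 20.9
tcp_pos: [0.5511, -0.2907, 0.2206]
ee_rot: [[-0.272, -0.962, -0.001], [-0.962, 0.272, 0.0], [-0.0, 0.001, -1.0]]
force: [0.6, -0.9, -19.0]
gripper_width: 0.0282
gripper_force: 30.0
```

```bash
python3 -c "
from bench import ctrl
print(ctrl.close_job())"
```

```text
the job is handed in; nothing more can be done
None
```

The job is handed in at about 21 s: the white can is seated in the one-dot socket, the orange can is seated in the two-dot socket, the three-dot socket is empty, and the arm is still holding the mast pulled up against its second stop.

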